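# Kit the alternator's parts for the rebuild

## Task

Gather the dismantled alternator's parts into the kit tray, each lying flat in the nest cut for it: the ribbed belt pulley in the largest round nest, the larger ball bearing in the middle one, the smaller ball bearing in the smallest, and the voltage regulator in the oblong nest. Set them down gently without dropping them. The single-groove V pulley and the plain spacer ring look much like them but belong to other jobs: leave both where they lie.

Things in the scene. Friction and masses are not known exactly. Their poses are not given: they have to be found in the camera images.
- ribbed_pulley: Lies flat on the bench, axis upright; origin at the centre of its underside, z up along its axis. The alternator's belt pulley: thick bright steel, 58 mm in diameter, six fine V ribs round its rim; rim 31.5 mm high, with a 29 mm hub in a deep recess, 34 mm high overall; 17 mm bore. About 0.32 kg.
- large_bearing: Lies flat on the bench, axis upright; origin at the centre of its underside, z up along its axis. The larger ball bearing: steel outer and inner races with a black seal between them, 47 mm in diameter, 19 mm high, 17 mm bore. About 0.15 kg.
- small_bearing: Lies flat on the bench, axis upright; origin at the centre of its underside, z up along its axis. The smaller ball bearing: steel races with a black seal between them, 35 mm in diameter, 14 mm high, 15 mm bore. About 0.065 kg.
- regulator: The alternator's voltage regulator: black plastic block with aluminium fins on top and two coppery brushes sticking out of a narrower barrel at one end. Lies flat, fins up. 74 mm long (x axis, brushes at +x), 36 wide (y), 22 high; origin: centre of its underside. Its flat sides, to be gripped across y, run from x = -31 to 13 mm, 16 mm high. About 0.075 kg.
- nest_large_round: Black block with the largest round nest, 76 mm wide, 6 mm deep, pale grey floor, centred: the ribbed pulley's. Block 100 x 100 x 24 mm, fixed in a low steel tray with three like it, 103 mm apart in a 2 by 2 square, order and yaw varying. Origin: centre of the block's underside, z up, x and y along its sides; the nest's flat floor is 18 mm and the top (and tray rim) 24 mm above it.
- nest_middle_round: The same kind of block with the middle round nest, 64 mm in diameter and 6 mm deep: the larger bearing's nest. Otherwise as nest_large_round.
- nest_small_round: The same kind of block with the smallest round nest, 51 mm in diameter and 6 mm deep: the smaller bearing's nest. Otherwise as nest_large_round.
- nest_oblong: The same kind of block with an oblong nest, 90 mm along its x axis by 56 mm along y and 6 mm deep: the regulator's nest, its brushes to either end. Otherwise as nest_large_round.
- v_pulley: Lies flat on the bench, axis upright; origin at the centre of its underside, z up along its axis. Look-alike, to be left alone: a lighter pulley with one single deep V groove and a ring of six round dark holes in its web, 60 mm in diameter, 20 mm high.
- spacer_ring: Lies flat on the bench, axis upright; origin at the centre of its underside, z up along its axis. Look-alike, to be left alone: a plain open steel ring as large as the larger bearing, 47 mm in diameter, 19 mm high, with a 4 mm wall and nothing inside, so that the bench shows through.
Things that resemble listed ones, but are neither listed nor needed, are in the scene too. What is shaped like the large_bearing but pink is not meant.

How it is judged:
At the end, for the whole second after the job is handed in: Each part lies flat (4 degrees) and at rest in its own nest: centres within 12 mm (regulator 14) of the nest's, undersides within 3 mm of its floor. V pulley and spacer ring lie within 30 mm of their starts (horizontal distance between ribbed_pulley and nest_large_round below 0.012 m and z of ribbed_pulley in the frame of nest_large_round between 0.015 and 0.021 m and angle between each of ribbed_pulley, large_bearing, small_bearing, regulator's own z axis and vertical below 0.07 rad and linear speed of each of ribbed_pulley, large_bearing, small_bearing, regulator below 0.01 m/s and angular speed of each of ribbed_pulley, large_bearing, small_bearing, regulator below 0.1 rad/s and horizontal distance between large_bearing and nest_middle_round below 0.012 m and z of large_bearing in the frame of nest_middle_round between 0.015 and 0.021 m and horizontal distance between small_bearing and nest_small_round below 0.012 m and z of small_bearing in the frame of nest_small_round between 0.015 and 0.021 m and horizontal distance between regulator and nest_oblong below 0.014 m and z of regulator in the frame of nest_oblong between 0.015 and 0.021 m and distance of each of v_pulley, spacer_ring from where it was at the start of the episode below 0.03 m); the robot touches nothing.
It fails at once if a part was dropped (moving faster than 0.6 m/s with no finger on it) ((contact force between the fingers and ribbed_pulley below 0.01 N and linear speed of ribbed_pulley above 0.6 m/s) or (contact force between the fingers and large_bearing below 0.01 N and linear speed of large_bearing above 0.6 m/s) or (contact force between the fingers and small_bearing below 0.01 N and linear speed of small_bearing above 0.6 m/s) or (contact force between the fingers and regulator below 0.01 N and linear speed of regulator above 0.6 m/s)).
It fails at once if the V pulley or the spacer ring was moved more than 30 mm from where it lay (distance of any of v_pulley, spacer_ring from where it was at the start of the episode above 0.03 m).
It also fails if it takes over 96 s, if anything falls off the work surface, if the arm or the gripper's body presses on something with over 40 N, if the wrist force passes 120 N, or if a joint passes its speed limit or range.

## Robot

A 6-joint arm with a two-finger parallel gripper is mounted at the origin on the work surface. World frame = base frame: x ahead of the robot, y to its left, z up, the work surface at z = 0. Lengths are in m, angles in rad, forces in N, time in s.
With the tool pointing down it reaches from about 0.225 to 0.875 m from the base axis. Payload 3.4 kg.
Tool frame: the origin (TCP) lies between the finger pads; the fingertips stand 17 mm ahead of it and the grasp point (between the pads) lies 2 mm behind it; y points along the fingers, z is the direction in which the jaws open and shut, and the axes are right-handed (so a half turn about y gives the same grasp; the last joint's range is limited). The gripper opens to 85 mm and grips with 20 to 120 N. Pads are 22 mm wide; open, the fingers measure 114 mm over their backs; the gripper's body (76 mm by 85 mm) begins 54 mm behind the grasp point. The pads swing forward as they close: fully open they stand 13 mm farther back than shut.
Start: joints at [1.032, 0.276, 1.505, -0, 1.361, -0.121], TCP at [0.233, 0.526, 0.248] pointing down, gripper open.
Joint ranges: [-2.89, 2.89], [-0.75, 2.08], [0.22, 2.7], [-1.18, 4.32], [0.11, 2.71], [-2.7, 2.7]. Speed limits (rad/s): [2.57, 2.57, 3.14, 3.14, 3.14, 3.14].

## Interface

Orientations are given as a unit quaternion [w, x, y, z].
In Python, from rig import manip, get_image, camera_model, sign_off, spot_in, silhouettes, spot_point gives the robot as it stands.
- The arm moves only by the tool jog_arm, never from a script. Its argument "targets" is a list of rows, each a list of 3 entries, a list of its own where there are three numbers: the finger opening in m, from 0 to 0.0854, then the shift along the world's x, y, z in m, then the turn about the world's z in rad. In form: [[claw, [x, y, z], spin], ...]. A call has 1 to 10 rows; each row shifts and turns the commanded pose from where the row before left it; what a row does not reach is not made up. A row lasts 1/8 s, in which the tool goes at most 62.5 mm and 10.7 degrees, less where a joint would pass 70% of its speed; a pose out of reach is approached as far as the arm can. A call with a gripper value outside its range is refused whole. The fingers move at their own pace and stop on an object; "force" is the grip in N (left out, the last holds). Time passes only in rows, so rows that do not move let the fingers close. It gives the time, the measured TCP pose, the force and the opening at its end, in the units of the state.
- manip.get_state(): the state, without advancing time (a new reading comes with each control period).
- get_image(name): name is "scene" or "top" or "wrist"; returns (picture, depth): 480x640x3 uint8, red, green, blue; 480x640 float32, m along the optical axis (not along the pixel's ray), 0 where there is no reading.
- camera_model(name): a dict with "mtx" (3x3 intrinsics, pixels), "distortion" ([k1, k2, p1, p2, k3] as OpenCV has them; the pictures are not rectified), "world_from_camera" (4x4, takes a point from camera to world coordinates). Camera axes: x right, y up, looking along -z (the intrinsics and any distortion apply to the point x, -y, -z); pixel columns grow to the right and rows downward; lengths in m; the calibration is good to about 2 mm. A picture is of the moment at which its call begins: read the wrist's pose just before it. camera_model takes no time and is no camera call; for the wrist camera it gives the pose at the moment of the call.
- sign_off(): hands the job in, once; it reports no verdict.
Trained networks look in the newest picture that a camera, given by its name, has taken for a name from the list of things; names that differ only in an ending like _2 or _b are one class to them, and where a whole thing is asked for, a point or a joint stands for the part that bears it (a point fixed in the world has none). Each returns a list of dicts, best first, with "score" (0 to 1); they miss things now and then, are a little off and sometimes report something else, mostly with a low value. They report only what shows in the picture. A call takes as long as a camera call. They do not tell look-alikes from the thing itself.
- spot_in(name, camera): "position" ([column, row] in pixels, amid what is visible of it).
- silhouettes(name, camera): "mask" (480x640 bool, what is visible of it) and "position" ([column, row] in pixels, amid what is visible of it).
- spot_point(name, camera): "position" ([column, row] in pixels: a listed point, or the origin of a listed thing).
The state is a dict: "clock": time; "qpos": joint angles; "qd": joint speeds; "effort": joint torques, N m; "position": TCP position; "ee_rot": TCP orientation; "contact_force": force on the tool from outside, world axes, zero at the start; "moment": the same for the moment, N m; "width": finger opening in m.
Only numpy, scipy, OpenCV 4.12 (cv2) and the standard library are available. Lean on these libraries where they do the work, as an engineer would, in place of code of your own. Each camera call takes 0.05 s, during which the arm holds its last target.

## Working session

There is one attempt and no reset: what is moved stays moved. The work goes in short steps, Python scripts to look and compute and a tool call to move; the robot and the scene stay as the last step left them, time stands still between calls to the robot, and variables do not carry over. Pictures are saved under pics/ and viewed, and the job is handed in when it is done.

Besides the shell and the picture viewer there is one more tool, called after ">>>" by a JSON object that holds its "api" and its "payload", one argument or row to a line. jog_arm: Moves the arm, as the interface text tells. Its arguments: {"type":"object","properties":{"targets":{"type":"array","items":{"type":"array"}},"force":{"type":"number"}},"required":["targets"]}

```bash
ls; mkdir -p pics; python3 - <<'E'
from rig import manip, get_image, camera_model
import cv2
print(manip.get_state())
for n in ["scene","top","wrist"]:
    p,d=get_image(n); cv2.imwrite(f"pics/a_{n}.png",p[:,:,::-1])
    m=camera_model(n); print(n,m)
E
```

```text
pics
{'clock': 0.0, 'qpos': array([ 1.03198551e+00,  2.76585506e-01,  1.50618176e+00,  4.90339114e-06,
        1.36070779e+00, -1.21025909e-01]), 'qd': array([-0.00090332,  0.00097997,  0.00059715, -0.00088639, -0.00038654,
       -0.00183453]), 'effort': array([-3.00860076e-03, -4.16769111e+01, -2.45802552e+01, -3.66975546e-04,
        1.09451966e-02,  2.43815848e-07]), 'position': array([0.23304426, 0.52508257, 0.24742573]), 'ee_rot': array([-0.69110565,  0.69236383, -0.14685487,  0.14642045]), 'contact_force': array([ 0.31394068,  0.00146719, -0.83658826]), 'moment': array([-0.02435767,  0.0337575 , -0.00711628]), 'width': 0.08531141277095214}
scene {'mtx': array([[454.69337535,   0.        , 315.43310211],
       [  0.        , 454.69337535, 236.37364017],
       [  0.        ,   0.        ,   1.        ]]), 'distortion': array([-0.01538913,  0.        ,  0.        ,  0.        ,  0.        ]), 'world_from_camera': array([[-0.23277695, -0.79095434,  0.56586759,  0.92450815],
       [ 0.97246858, -0.18275738,  0.14458423,  0.09427692],
       [-0.01094305,  0.58394432,  0.81171995
[... 414 characters left out ...]
,
       [-0.99976667, -0.01175793,  0.0181205 , -0.00147763],
       [ 0.01639442,  0.1331873 ,  0.99095528,  1.03255185],
       [ 0.        ,  0.        ,  0.        ,  1.        ]])}
wrist {'mtx': array([[421.56735831,   0.        , 321.19847793],
       [  0.        , 421.56735831, 238.47798295],
       [  0.        ,   0.        ,   1.        ]]), 'distortion': array([-0.080046,  0.      ,  0.      ,  0.      ,  0.      ]), 'world_from_camera': array([[ 0.40640807, -0.8717806 , -0.27355267,  0.16256636],
       [ 0.91368957,  0.38712222,  0.12372454,  0.55685617],
       [-0.00196234, -0.30022487,  0.95386644,  0.37328488],
       [ 0.        ,  0.        ,  0.        ,  1.        ]])}
```

View pics/a_top.png

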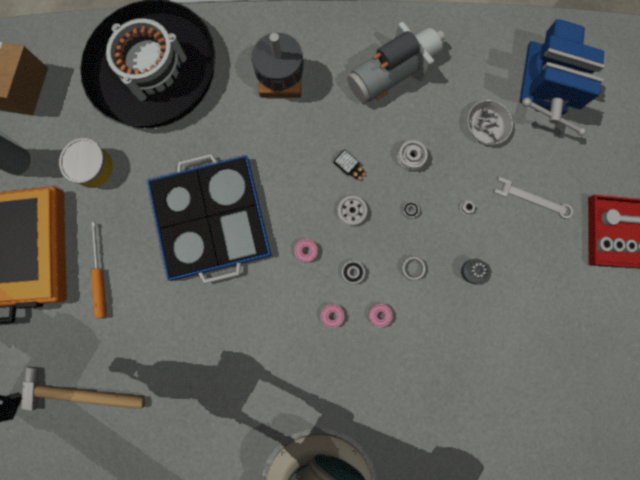

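View pics/a_scene.png

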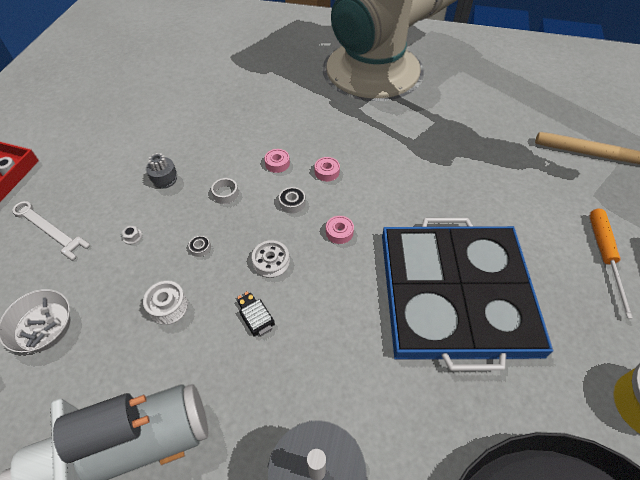

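View pics/a_wrist.png

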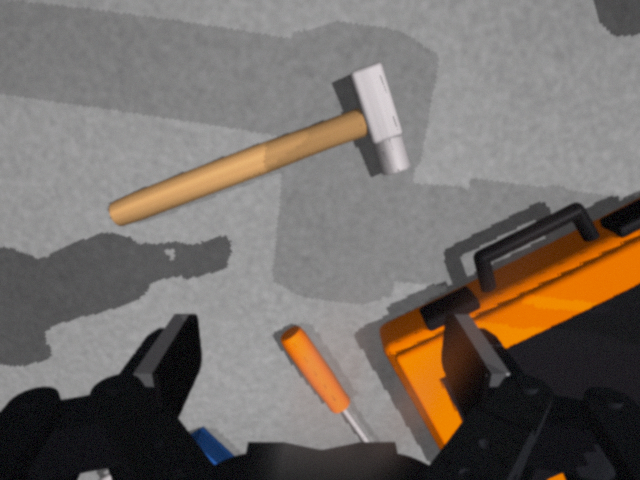

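Top view: ribbed pulley at about (412,153), large bearing (353,271), small bearing (411,210), regulator (350,164), V pulley (352,210) and spacer ring (414,268). The three pink rings are decoys. Nests: large (227,187), small (178,199), middle (189,247), oblong (239,235). Next I'll measure them.

```bash
cat > h.py <<'E'
import numpy as np, cv2
from rig import *
def cloud(cam, d, cm):
    v,u=np.mgrid[0:480,0:640]
    pts=np.stack([u,v],-1).reshape(-1,1,2).astype(np.float64)
    n=cv2.undistortPoints(pts,cm["mtx"],cm["distortion"]).reshape(480,640,2)
    c=np.stack([n[...,0]*d,-n[...,1]*d,-d],-1)
    T=cm["world_from_camera"]; w=c@T[:3,:3].T+T[:3,3]; w[d<=0]=np.nan
    return w
def ray_plane(uv,z,cm):
    n=cv2.undistortPoints(np.array(uv,float).reshape(-1,1,2),cm["mtx"],cm["distortion"]).reshape(-1,2)
    T=cm["world_from_camera"]; r=np.c_[n[:,0],-n[:,1],-np.ones(len(n))]@T[:3,:3].T
    t=(z-T[2,3])/r[:,2]; return T[:3,3]+r*t[:,None]
E
python3 - <<'E'
from h import *
H=dict(ribbed_pulley=.0315,large_bearing=.019,small_bearing=.014,regulator=.022,v_pulley=.02,spacer_ring=.019,nest_large_round=.024,nest_middle_round=.024,nest_small_round=.024,nest_oblong=.024)
for cam in ["top","scene"]:
    p,d=get_image(cam); cm=camera_model(cam); W=cloud(cam,d,cm)
    np.savez(f"{cam}.npz",p=p,d=d,W=W)
    for k,h in H.items():
        for s in silhouettes(k,cam)[:3]:
            m=s["mask"]; w=W[m]; w=w[np.isfinite(w[:,0])]
            top=w[abs(w[:,2]-np.percentile(w[:,2],90))<.006]
            c,sz,a=cv2.minAreaRect((top[:,:2]*1000).astype(np.float32))
            print(cam,k,round(s["score"],2),np.round(s["position"]),"z90 %.3f"%np.percentile(w[:,2],90),"cen",np.round(c,1),np.round(sz,1),round(a,1),"ray",np.round(ray_plane(s["position"],h,cm)[0]*1000,1)[:2])
E
```

```text
top ribbed_pulley 0.76 [412. 154.] z90 0.033 cen [ 671.3 -203.8] [55.4 59. ] 51.2 ray [ 669.7 -200.4]
top large_bearing 0.93 [380. 321.] z90 0.019 cen [ 342.7 -126.4] [42.3 43.9] 88.7 ray [ 331.4 -127.8]
top large_bearing 0.79 [310. 252.] z90 0.019 cen [474.4  18.5] [42.6 39.4] 89.3 ray [471.6  11.1]
top large_bearing 0.74 [354. 274.] z90 0.020 cen [430.7 -74.9] [44.3 44.4] 44.9 ray [426.1 -77.6]
top small_bearing 0.57 [410. 207.] z90 0.014 cen [ 557.3 -196.1] [30.8 31.7] 43.6 ray [ 563.  -195.8]
top regulator 0.56 [350. 165.] z90 0.021 cen [654.7 -69.6] [65.7 36.2] 49.4 ray [650.4 -72.7]
top v_pulley 0.9 [350. 212.] z90 0.020 cen [556.4 -75.4] [57.5 58.7] 88.3 ray [552.9 -70.9]
top nest_large_round 0.82 [227. 188.] z90 0.029 cen [606.2 180.5] [107.1 102.8] 13.5 ray [604.3 179.4]
top nest_middle_round 0.72 [189. 250.] z90 0.029 cen [483.5 256. ] [100.1 104.7] 13.3 ray [476.6 255.2]
top nest_small_round 0.67 [181. 199.] z90 0.029 cen [582.6 281.8] [104.8 101. ] 13.4 ray [583.2 275.8]
top nest_oblong 0.69 [236. 233.] z90 0.028 cen [507.9 156.4] [ 99.  102.7] 13.2 ray [511.4 160.2]
scen
[... 719 characters left out ...]
221. 185.] z90 0.018 cen [ 436.5 -197.2] [46.9 46.1] 87.4 ray [ 434.1 -202.4]
scene spacer_ring 0.66 [223. 193.] z90 0.018 cen [ 436.5 -197.2] [46.9 46.1] 87.4 ray [ 448.8 -193.7]
scene nest_large_round 0.69 [430. 315.] z90 0.028 cen [606.5 181.9] [107.7 106.3] 13.0 ray [606.6 181.4]
scene nest_middle_round 0.64 [486. 258.] z90 0.028 cen [484.  259.1] [106.4 101.3] 13.6 ray [488.  257.4]
scene nest_small_round 0.98 [505. 318.] z90 0.028 cen [583.5 281.3] [101.6 106. ] 13.7 ray [587.1 285.3]
scene nest_small_round 0.39 [421. 255.] z90 0.028 cen [506.5 158.8] [102.3 101.3] 13.3 ray [505.9 158.3]
scene nest_oblong 0.66 [421. 255.] z90 0.028 cen [505.7 157.2] [104.6 104.1] 13.3 ray [505.4 158.2]
```

```bash
python3 - <<'E'
from h import *
from scipy.spatial.transform import Rotation as R
def rot(q): return R.from_quat([q[1],q[2],q[3],q[0]]).as_matrix()
for cam in ["top","scene"]:
    W=np.load(cam+".npz")["W"]; p=np.load(cam+".npz")["p"].astype(int)
    for n,(x,y) in dict(L=(607,181.2),S=(583.2,281.4),M=(483,257.6),O=(506.9,157.4)).items():
        r=np.hypot(W[...,0]*1000-x,W[...,1]*1000-y)<49
        pale=r&(p.sum(-1)>300)
        w=W[pale]*1000; c,s,a=cv2.minAreaRect(w[:,:2].astype(np.float32))
        print(cam,n,"floor z %.1f"%np.median(w[:,2]),"black z %.1f"%np.median(W[r&(p.sum(-1)<150)][:,2]*1000),np.round(c,1),np.round(s,1),round(a,1))
    r=(np.hypot(W[...,0]*1000-650,W[...,1]*1000+72)<60)&(W[...,2]>.006)
    w=W[r]*1000; print("reg",cv2.minAreaRect(w[:,:2].astype(np.float32)))
    r&=(W[...,2]>.0175); w=W[r]*1000; print("regtop",cv2.minAreaRect(w[:,:2].astype(np.float32)))
    for n,(x,y,h,rad) in dict(rp=(671,-204,.027,40),lb=(430.7,-75,.015,32),sb=(557.5,-196.5,.010,28),vp=(556,-75.5,.015,40),sr=(436,-197,.015,32)).items():
        r=(np.hypot(W[...,0]*1000-x,W[...,1]*1000-y)<rad)&(W[...,2]>h); w=W[r]*1000
        c,rr=cv2.minEnclosingCircle(w[:,:2].astype(np.float32)); print(n,np.round(c,1),round(rr,1))
s=manip.get_state(); M=rot(s["ee_rot"]); print(np.round(M,3))
p,d=get_image("wrist"); cm=camera_model("wrist"); W=cloud("wrist",d,cm)
t=(W-s["position"])@M*1000
k=(np.isfinite(t[...,0]))&(d>0)&(W[...,2]>.15)
q=t[k]; print("tool-frame y max:",np.percentile(q[:,1],[50,90,99,100]))
for sgn in (1,-1):
    f=q[(q[:,1]>-20)&(sgn*q[:,2]>0)]; 
    print(sgn,len(f),f.min(0),f.max(0))
E
```

```text
top L floor z 21.5 black z 27.0 [606.8 181.5] [72.3 69.5] 5.3
top S floor z 21.4 black z 26.8 [584.1 281.9] [45.9 48. ] 45.8
top M floor z 21.6 black z 27.0 [482.8 258.3] [59.  59.4] 89.8
top O floor z 21.7 black z 26.9 [507.3 157.7] [89.6 54.3] 12.7
reg ((652.6531982421875, -72.53754425048828), (74.20255279541016, 36.44984817504883), 45.503292083740234)
regtop ((654.153076171875, -70.43695068359375), (48.890113830566406, 32.88437271118164), 42.76738739013672)
rp [ 671.5 -203.9] 30.3
lb [430.9 -74.8] 23.4
sb [ 557.3 -197. ] 17.5
vp [555.9 -75.7] 30.0
sr [ 436.6 -197. ] 23.6
scene L floor z 21.4 black z 26.8 [605.9 181.6] [73.5 73.8] 89.9
scene S floor z 21.3 black z 26.8 [581.9 282.3] [50.  47.2] 49.9
scene M floor z 21.6 black z 26.9 [482.8 257.6] [61.5 64.9] 48.6
scene O floor z 21.6 black z 26.8 [505.2 157.6] [88.  55.8] 13.4
reg ((653.4002685546875, -71.74824523925781), (74.56779479980469, 36.20553970336914), 46.848384857177734)
regtop ((659.7482299804688, -65.09371948242188), (36.081016540527344, 29.67129898071289), 46.754798889160156)
rp [ 670.6 -204. ] 30.0
lb [429.7 -73.9] 24.0
sb [ 557.7 -197.2] 17.6
vp [555.7 -75.4] 30.7
sr [ 435.1 -197. ] 24.5
[[ 0.914  0.     0.406]
 [-0.406  0.     0.914]
 [ 0.    -1.     0.   ]]
tool-frame y max: [-51.87022844 -19.92970355  -0.77046789   5.01863303]
1 2516 [-12.41019648 -19.99818846  41.98858696] [11.27670704  4.50892016 57.05588616]
-1 2502 [-12.63952949 -19.98377074 -56.60297099] [ 11.27701089   5.01863303 -41.94416456]
```

Both cameras agree to within about 2 mm, and the sizes match: reg 74×36, radii 30/23.5/17.5, nest floor at z≈0.0215. The open fingertips sit 5 mm ahead of the TCP. First I'll move to the ribbed pulley and turn the jaws to 103°, along the tray axis.

>>> {"api": "jog_arm", "payload": {
  "targets": [
    [0.085,[0.022,-0.0365,0],0.065],
    [0.085,[0.022,-0.0365,0],0.065],
    [0.085,[0.022,-0.0365,0],0.065],
    [0.085,[0.022,-0.0365,0],0.065],
    [0.085,[0.022,-0.0365,0],0.065],
    [0.085,[0.022,-0.0365,0],0.065],
    [0.085,[0.022,-0.0365,0],0.065],
    [0.085,[0.022,-0.0365,0],0.065],
    [0.085,[0.022,-0.0365,0],0.065],
    [0.085,[0.022,-0.0365,0],0.065]
  ],
  "force": 50
}}

```text
clock: 2.55
position: [0.454, 0.1593, 0.2485]
ee_rot: [0.702, -0.702, -0.083, 0.082]
contact_force: [-0.0, 0.1, -0.2]
width: 0.0851
```

>>> {"api": "jog_arm", "payload": {
  "targets": [
    [0.085,[0.022,-0.0365,0],0],
    [0.085,[0.022,-0.0365,0],0],
    [0.085,[0.022,-0.0365,0],0],
    [0.085,[0.022,-0.0365,0],0],
    [0.085,[0.022,-0.0365,-0.01],0],
    [0.085,[0.022,-0.0365,-0.02],0],
    [0.085,[0.022,-0.0365,-0.02],0],
    [0.085,[0.022,-0.0365,-0.02],0],
    [0.085,[0.022,-0.0365,-0.02],0],
    [0.085,[0.02,-0.036,-0.02],0]
  ]
}}

```text
clock: 3.8
position: [0.6721, -0.2052, 0.1375]
ee_rot: [0.702, -0.702, -0.082, 0.082]
contact_force: [-0.4, -0.4, 0.1]
width: 0.085
```

```bash
cat > st.py <<'E'
from h import *
from scipy.spatial.transform import Rotation as R
def st(tgt=None):
    s=manip.get_state(); q=s["ee_rot"]; M=R.from_quat([q[1],q[2],q[3],q[0]]).as_matrix()
    print("t %.2f"%s["clock"],"pos",np.round(s["position"]*1000,1),"jaw deg %.1f"%np.degrees(np.arctan2(M[1,2],M[0,2])),"w %.1f"%(s["width"]*1000),"F",np.round(s["contact_force"],1),"q",np.round(s["qpos"],2), "down",np.round(M[:,1],3))
    return s,M
E
python3 -c "
from st import *
st()"
```

```text
t 3.80 pos [ 672.1 -205.2  137.5] jaw deg 103.3 w 85.0 F [-0.4 -0.4  0.1] q [-0.4   0.53  1.37  0.    1.24 -2.2 ] down [ 0.  0. -1.]
```

>>> {"api": "jog_arm", "payload": {
  "targets": [
    [0.085,[-0.001,0.001,-0.03],0],
    [0.085,[0,0,-0.03],0],
    [0.085,[0,0,-0.03],0],
    [0.085,[0,0,-0.017],0],
    [0.085,[0,0,-0.008],0],
    [0.06,[0,0,0],0],
    [0.05,[0,0,0],0],
    [0.05,[0,0,0],0],
    [0.05,[0,0,0],0],
    [0.05,[0,0,0],0]
  ]
}}

```text
clock: 5.05
position: [0.6713, -0.2034, 0.0248]
ee_rot: [-0.702, 0.703, 0.083, -0.081]
contact_force: [-0.5, -1.0, 5.2]
width: 0.0561
```

```bash
cat >> st.py <<'E'
def tips(name):
    s,M=st(); p,d=get_image("wrist"); cm=camera_model("wrist"); W=cloud("wrist",d,cm)
    cv2.imwrite(f"pics/{name}.png",p[:,:,::-1])
    t=(W-s["position"])@M*1000
    for sg in (1,-1):
        f=t[(t[...,1]>-15)&(sg*t[...,2]>s["width"]*500)&(sg*t[...,2]<s["width"]*500+14)&(abs(t[...,0])<12.5)&(p.max(-1)<110)]
        print(sg,len(f),"tip y pct",np.round(np.percentile(f[:,1],[50,90,99]),1) if len(f) else "")
E
python3 -c "
from st import *
tips('g1')"
```

```text
t 5.05 pos [ 671.3 -203.4   24.8] jaw deg 103.3 w 56.1 F [-0.5 -1.   5.2] q [-0.39  0.63  1.5   0.    1.01 -2.2 ] down [ 0.003 -0.001 -1.   ]
1 1787 tip y pct [-6.8  5.7 25.2]
-1 2047 tip y pct [ 2.5 25.2 26. ]
```

View pics/g1.png

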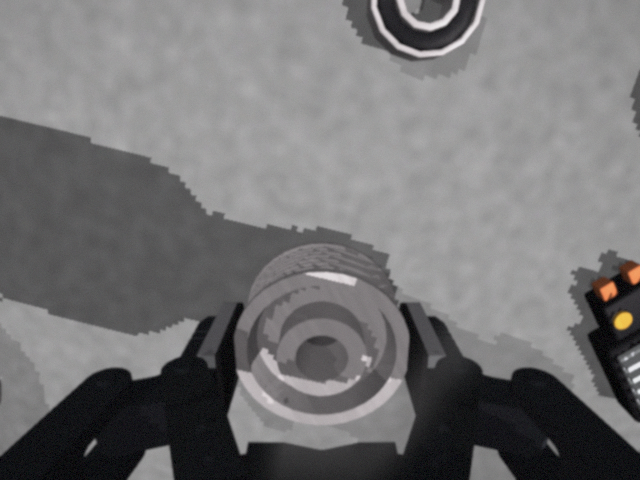

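>>> {"api": "jog_arm", "payload": {
  "targets": [
    [0.05,[0,0,0.01],0],
    [0.05,[0,0,0.02],0],
    [0.05,[0,0,0.03],0],
    [0.05,[0,0,0.03],0],
    [0.05,[0,0,0.0],0]
  ]
}}

```text
clock: 5.72
position: [0.6716, -0.2034, 0.1157]
ee_rot: [-0.702, 0.703, 0.083, -0.08]
contact_force: [-0.3, -0.8, -2.8]
width: 0.0564
```

```bash
python3 -c "
from st import *
st(); p,d=get_image('scene'); cv2.imwrite('pics/s1.png',p[:,:,::-1]); W=cloud('scene',d,camera_model('scene'))
m=silhouettes('ribbed_pulley','scene')[0]; print(m['score'],m['position']); w=W[m['mask']]*1000; print(np.nanpercentile(w[:,2],[0,1,5,50,95,99,100]))
"
```

```text
t 5.72 pos [ 671.6 -203.4  115.7] jaw deg 103.3 w 56.4 F [-0.3 -0.8 -2.8] q [-0.39  0.55  1.4   0.    1.19 -2.2 ] down [ 0.004 -0.002 -1.   ]
0.7 [143.4, 274.0]
[ -3.09072693  -0.54146094  93.47324257 115.23502145 124.06227452
 125.03078416 179.53675372]
```

View pics/s1.png

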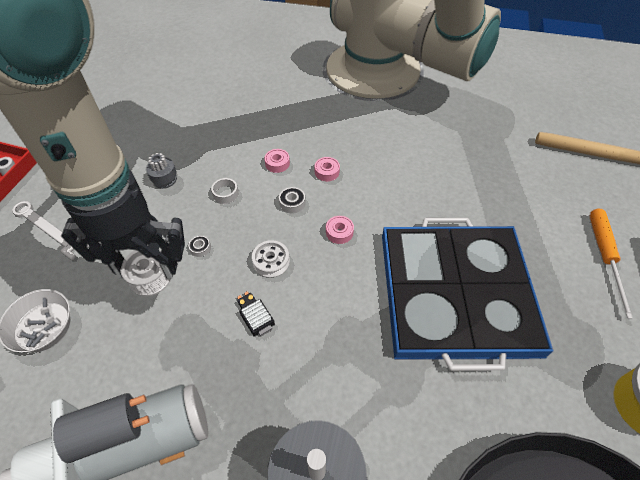

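>>> {"api": "jog_arm", "payload": {
  "targets": [
    [0.05,[-0.006,0.02,0],0],
    [0.05,[-0.007,0.04,0],0],
    [0.05,[-0.007,0.045,0],0],
    [0.05,[-0.007,0.045,0],0],
    [0.05,[-0.007,0.045,0],0],
    [0.05,[-0.007,0.045,0],0],
    [0.05,[-0.007,0.045,0],0],
    [0.05,[-0.007,0.045,0],0],
    [0.05,[-0.006,0.04,0],0],
    [0.05,[-0.004,0.015,0],0]
  ]
}}

```text
clock: 7.08
position: [0.6027, 0.1851, 0.1118]
ee_rot: [0.703, -0.702, -0.082, 0.084]
contact_force: [0.3, -0.2, -2.8]
width: 0.0567
```

```bash
python3 -c "
from st import *
st()"
```

```text
t 7.08 pos [602.7 185.1 111.8] jaw deg 103.5 w 56.7 F [ 0.3 -0.2 -2.8] q [ 0.19  0.46  1.58  0.    1.11 -1.62] down [-0.004  0.    -1.   ]
```

>>> {"api": "jog_arm", "payload": {
  "targets": [
    [0.05,[0.004,-0.0035,-0.015],0],
    [0.05,[0,0,-0.02],0],
    [0.05,[0,0,-0.015],0],
    [0.05,[0,0,-0.008],0],
    [0.05,[0,0,0],0]
  ]
}}

```text
clock: 7.7
position: [0.609, 0.1779, 0.0544]
ee_rot: [-0.702, 0.702, 0.081, -0.082]
contact_force: [0.1, 0.8, -2.4]
width: 0.0564
```

```bash
python3 -c "
from st import *
tips('g2'); p,d=get_image('scene'); cv2.imwrite('pics/s2.png',cv2.resize(p[190:390,330:570,::-1],None,fx=3,fy=3)); 
"
```

```text
t 7.70 pos [609.  177.9  54.4] jaw deg 103.3 w 56.4 F [ 0.1  0.8 -2.4] q [ 0.17  0.52  1.63 -0.    0.99 -1.63] down [-0.002 -0.    -1.   ]
1 1206 tip y pct [-7.9  3.9 29. ]
-1 1513 tip y pct [24.8 26.9 31.5]
```

View pics/s2.png

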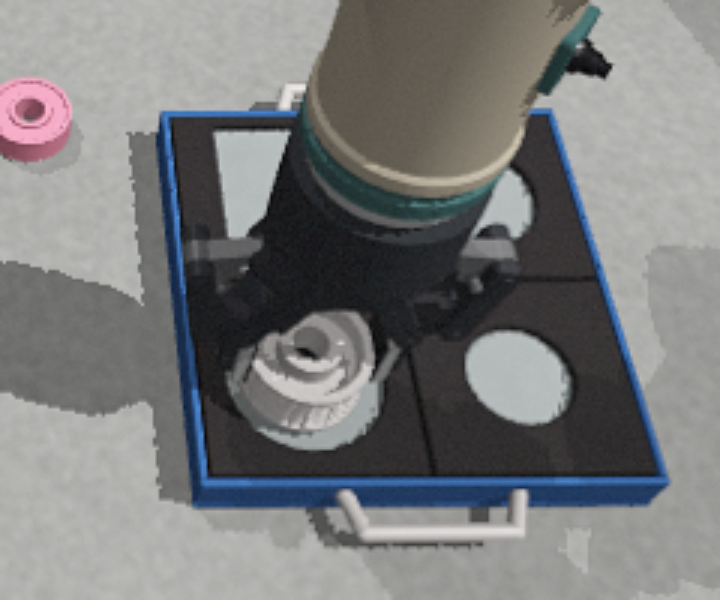

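View pics/g2.png

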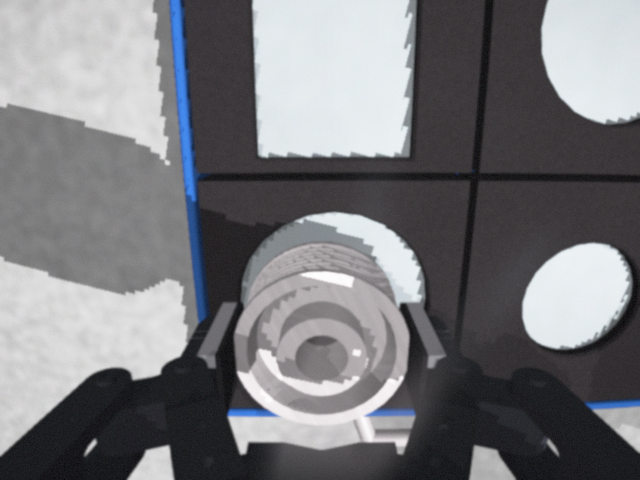

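>>> {"api": "jog_arm", "payload": {
  "targets": [
    [0.05,[-0.0025,0.0035,-0.003],0],
    [0.05,[0,0,-0.003],0],
    [0.05,[0,0,-0.0015],0],
    [0.05,[0,0,0],0]
  ]
}}

```text
clock: 8.3
position: [0.6067, 0.1821, 0.0477]
ee_rot: [0.702, -0.702, -0.082, 0.082]
contact_force: [-0.3, -0.5, -2.8]
width: 0.0564
```

>>> {"api": "jog_arm", "payload": {
  "targets": [
    [0.05,[0,0,-0.001],0],
    [0.05,[0,0,-0.001],0],
    [0.05,[0,0,0],0]
  ]
}}

```text
clock: 8.68
position: [0.607, 0.1821, 0.0468]
ee_rot: [0.702, -0.702, -0.082, 0.082]
contact_force: [-1.8, 0.7, 4.5]
width: 0.0564
```

Contact is made, so I'll release and lift.

>>> {"api": "jog_arm", "payload": {
  "targets": [
    [0.06,[0,0,0],0],
    [0.07,[0,0,0],0],
    [0.08,[0,0,0],0],
    [0.085,[0,0,0.0],0],
    [0.085,[0,0,0.02],0],
    [0.085,[0,0,0.03],0],
    [0.085,[0,0,0.04],0],
    [0.085,[0,0,0.04],0],
    [0.085,[0,0,0.0],0]
  ]
}}

```text
clock: 9.8
position: [0.6091, 0.1825, 0.1798]
ee_rot: [0.703, -0.702, -0.085, 0.079]
contact_force: [-0.1, 0.4, -0.3]
width: 0.0851
```

```bash
python3 -c "
from st import *
st(); p,d=get_image('wrist'); cv2.imwrite('pics/g3.png',p[:,:,::-1]); W=cloud('wrist',d,camera_model('wrist'))*1000
r=(np.hypot(W[...,0]-606.5,W[...,1]-181)<45)&(W[...,2]>48)&(W[...,2]<60); w=W[r]; print(cv2.minEnclosingCircle(w[:,:2].astype(np.float32)),np.percentile(w[:,2],[5,50,95,99]))
"
```

```text
t 9.80 pos [609.1 182.5 179.8] jaw deg 103.3 w 85.1 F [-0.1  0.4 -0.3] q [ 0.18  0.4   1.48  0.    1.25 -1.62] down [ 0.008  0.002 -1.   ]
((604.3796997070312, 182.02413940429688), 29.30864143371582) [49.20268783 51.48905847 54.31271677 54.92998942]
```

View pics/g3.png

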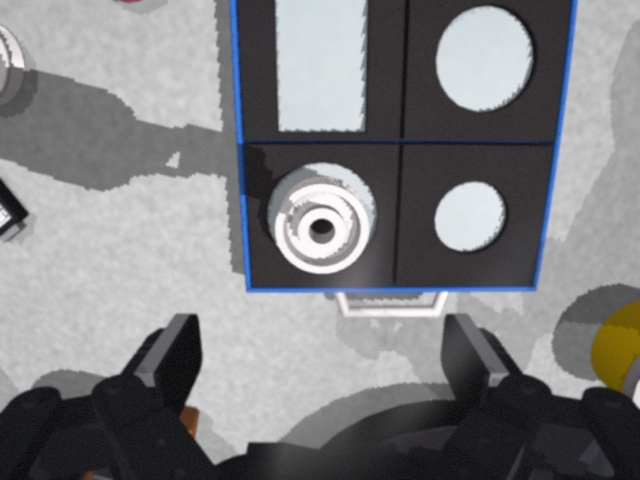

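Pulley flat in its nest, centre (604,182), about 2 mm off. Next the large bearing.

>>> {"api": "jog_arm", "payload": {
  "targets": [
    [0.085,[-0.012,-0.017,0],0],
    [0.085,[-0.02,-0.029,0],0],
    [0.085,[-0.02,-0.029,0],0],
    [0.085,[-0.02,-0.029,0],0],
    [0.085,[-0.02,-0.029,-0.01],0],
    [0.085,[-0.02,-0.029,-0.02],0],
    [0.085,[-0.02,-0.029,-0.02],0],
    [0.085,[-0.02,-0.029,-0.02],0],
    [0.085,[-0.017,-0.025,-0.01],0],
    [0.085,[-0.009,-0.012,0],0]
  ]
}}

```text
clock: 11.1
position: [0.4263, -0.0752, 0.0941]
ee_rot: [0.703, -0.702, -0.08, 0.083]
contact_force: [-0.5, -0.2, 0.1]
width: 0.085
```

>>> {"api": "jog_arm", "payload": {
  "targets": [
    [0.085,[0,0,0],0],
    [0.085,[0,0,0],0]
  ]
}}

```text
clock: 11.35
position: [0.4297, -0.0746, 0.0962]
ee_rot: [-0.702, 0.702, 0.082, -0.081]
contact_force: [0.4, -0.5, -0.0]
width: 0.085
```

```bash
python3 -c "
from st import *
st()"
```

```text
t 11.35 pos [429.7 -74.6  96.2] jaw deg 103.3 w 85.0 F [ 0.4 -0.5 -0. ] q [-0.33  0.22  2.02  0.    0.9  -2.14] down [ 0.001  0.    -1.   ]
```

>>> {"api": "jog_arm", "payload": {
  "targets": [
    [0.085,[0.001,0,-0.03],0],
    [0.085,[0,0,-0.025],0],
    [0.085,[0,0,-0.015],0],
    [0.085,[0,0,-0.005],0],
    [0.06,[0,0,0],0],
    [0.04,[0,0,0],0],
    [0.04,[0,0,0],0],
    [0.04,[0,0,0],0],
    [0.04,[0,0,0],0]
  ]
}}

```text
clock: 12.48
position: [0.4306, -0.075, 0.0219]
ee_rot: [-0.702, 0.703, 0.083, -0.081]
contact_force: [-1.2, 1.6, 6.5]
width: 0.0449
```

```bash
python3 -c "
from st import *
tips('g4')"
```

```text
t 12.47 pos [430.6 -75.   21.9] jaw deg 103.3 w 44.9 F [-1.2  1.6  6.5] q [-0.33  0.34  2.11  0.    0.69 -2.14] down [ 0.002 -0.    -1.   ]
1 2090 tip y pct [-4.   8.2 22.3]
-1 1998 tip y pct [ 2.5 22.2 22.9]
```

View pics/g4.png

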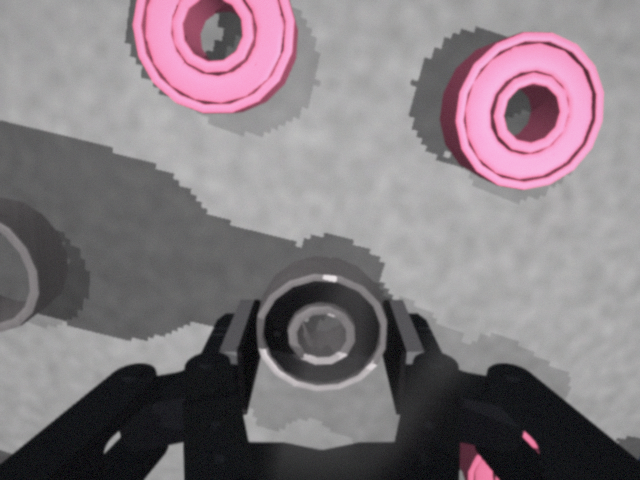

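Large bearing gripped between the pads at (322,330). Lift and carry to the middle nest.

>>> {"api": "jog_arm", "payload": {
  "targets": [
    [0.04,[0,0,0.01],0],
    [0.04,[0,0,0.02],0],
    [0.04,[0,0,0.03],0],
    [0.04,[0.002,0.013,0.02],0],
    [0.04,[0.005,0.03,0.01],0],
    [0.04,[0.006,0.04,0],0],
    [0.04,[0.006,0.04,0],0],
    [0.04,[0.006,0.04,0],0],
    [0.04,[0.006,0.04,0],0],
    [0.04,[0.006,0.04,0],0]
  ]
}}

```text
clock: 13.78
position: [0.4667, 0.1693, 0.1114]
ee_rot: [-0.702, 0.702, 0.082, -0.082]
contact_force: [1.3, 0.8, -1.2]
width: 0.0449
```

>>> {"api": "jog_arm", "payload": {
  "targets": [
    [0.04,[0.006,0.04,0],0],
    [0.04,[0.006,0.03,0],0],
    [0.04,[0.003,0.02,0],0],
    [0.04,[0,0,0],0],
    [0.04,[0,0,0],0]
  ]
}}

```text
clock: 14.4
position: [0.4813, 0.2571, 0.1107]
ee_rot: [-0.702, 0.703, 0.081, -0.082]
contact_force: [0.2, -0.2, -1.4]
width: 0.0451
```

```bash
python3 -c "
from st import *
tips('g5')"
```

```text
t 14.40 pos [481.3 257.1 110.7] jaw deg 103.3 w 45.1 F [ 0.2 -0.2 -1.4] q [ 0.36  0.35  1.77 -0.    1.02 -1.44] down [-0.001 -0.001 -1.   ]
1 1550 tip y pct [-0.3 83.2 88.1]
-1 1533 tip y pct [ 6.3 83.6 88.5]
```

View pics/g5.png

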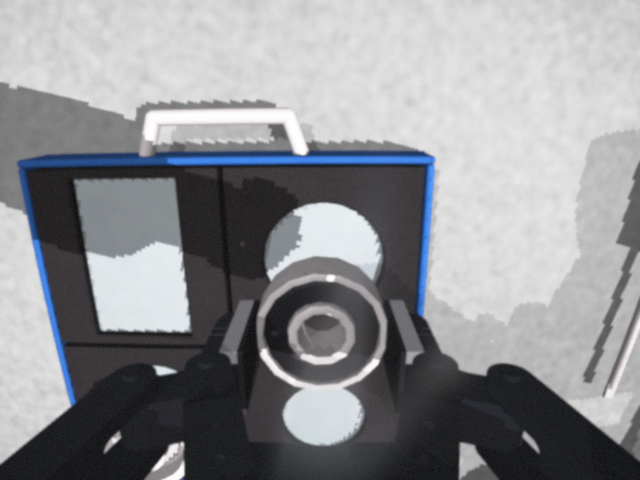

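>>> {"api": "jog_arm", "payload": {
  "targets": [
    [0.04,[0.0015,0.001,-0.02],0],
    [0.04,[0,0,-0.022],0],
    [0.04,[0,0,-0.014],0],
    [0.04,[0,0,-0.006],0],
    [0.04,[0,0,-0.003],0],
    [0.04,[0,0,-0.001],0],
    [0.04,[0,0,0],0]
  ]
}}

```text
clock: 15.32
position: [0.4836, 0.2592, 0.0453]
ee_rot: [0.702, -0.702, -0.082, 0.082]
contact_force: [0.3, 1.1, -1.7]
width: 0.0451
```

>>> {"api": "jog_arm", "payload": {
  "targets": [
    [0.04,[0,0,-0.001],0],
    [0.04,[0,0,-0.001],0],
    [0.04,[0,0,0],0]
  ]
}}

```text
clock: 15.7
position: [0.4836, 0.2592, 0.0439]
ee_rot: [0.702, -0.702, -0.082, 0.082]
contact_force: [-1.6, -0.5, 5.8]
width: 0.045
```

>>> {"api": "jog_arm", "payload": {
  "targets": [
    [0.05,[0,0,0],0],
    [0.06,[0,0,0],0],
    [0.075,[0,0,0],0],
    [0.085,[0,0,0.0],0],
    [0.085,[0,0,0.02],0],
    [0.085,[0,0,0.03],0],
    [0.085,[0,0,0.04],0],
    [0.085,[0,0,0.03],0],
    [0.085,[0,0,0.0],0]
  ]
}}

```text
clock: 16.82
position: [0.4849, 0.2597, 0.1653]
ee_rot: [0.703, -0.702, -0.084, 0.08]
contact_force: [-0.2, 0.7, -0.2]
width: 0.0851
```

```bash
python3 -c "
from st import *
st(); p,d=get_image('wrist'); cv2.imwrite('pics/g6.png',p[:,:,::-1]); W=cloud('wrist',d,camera_model('wrist'))*1000
r=(np.hypot(W[...,0]-483,W[...,1]-258)<35)&(W[...,2]>34)&(W[...,2]<60); w=W[r]; print(cv2.minEnclosingCircle(w[:,:2].astype(np.float32)),np.percentile(w[:,2],[5,50,95,99]))
"
```

```text
t 16.82 pos [484.9 259.7 165.3] jaw deg 103.3 w 85.1 F [-0.2  0.7 -0.2] q [ 0.37  0.3   1.69  0.    1.15 -1.44] down [ 0.005  0.002 -1.   ]
((480.5072021484375, 258.8274230957031), 23.551847457885742) [36.41172147 38.22448303 39.69266086 40.22025115]
```

View pics/g6.png

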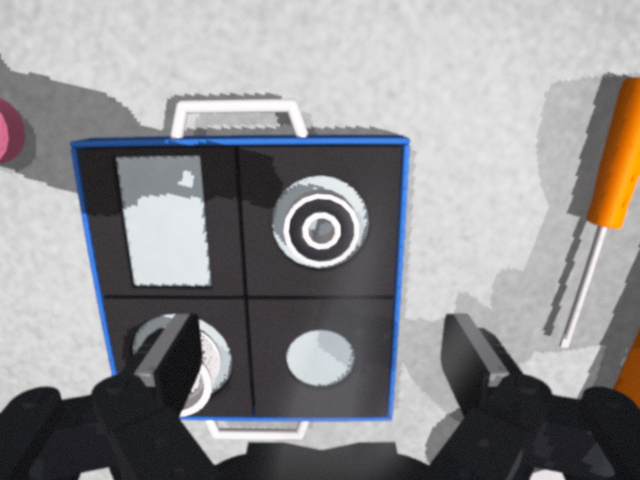

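Large bearing flat in the middle nest, 2.5 mm off. Next the small bearing at (557.5,-197).

>>> {"api": "jog_arm", "payload": {
  "targets": [
    [0.085,[0.003,-0.02,0],0],
    [0.085,[0.006,-0.04,0],0],
    [0.085,[0.007,-0.045,0],0],
    [0.085,[0.007,-0.045,0],0],
    [0.085,[0.007,-0.045,0],0],
    [0.085,[0.007,-0.045,0],0],
    [0.085,[0.007,-0.045,0],0],
    [0.085,[0.007,-0.045,-0.01],0],
    [0.085,[0.007,-0.045,-0.02],0],
    [0.085,[0.007,-0.04,-0.02],0]
  ]
}}

```text
clock: 18.12
position: [0.5468, -0.1585, 0.1109]
ee_rot: [0.703, -0.702, -0.081, 0.082]
contact_force: [0.5, 0.6, 0.0]
width: 0.0848
```

>>> {"api": "jog_arm", "payload": {
  "targets": [
    [0.085,[0.006,-0.03,-0.015],0],
    [0.085,[0.003,-0.012,0],0],
    [0.085,[0,0,0],0],
    [0.085,[0,0,0],0]
  ]
}}

```text
clock: 18.62
position: [0.557, -0.197, 0.0983]
ee_rot: [0.703, -0.702, -0.082, 0.082]
contact_force: [-0.6, -0.6, -0.2]
width: 0.0849
```

```bash
python3 -c "
from st import *
st()"
```

```text
t 18.62 pos [ 557.  -197.    98.3] jaw deg 103.3 w 84.9 F [-0.6 -0.6 -0.2] q [-0.46  0.42  1.69  0.    1.04 -2.26] down [-0.     0.001 -1.   ]
```

>>> {"api": "jog_arm", "payload": {
  "targets": [
    [0.085,[0,0,-0.03],0],
    [0.085,[0,0,-0.025],0],
    [0.085,[0,0,-0.015],0],
    [0.085,[0,0,-0.0065],0],
    [0.05,[0,0,0],0],
    [0.03,[0,0,0],0],
    [0.028,[0,0,0],0],
    [0.028,[0,0,0],0],
    [0.028,[0,0,0],0]
  ]
}}

```text
clock: 19.75
position: [0.558, -0.1983, 0.0225]
ee_rot: [-0.702, 0.703, 0.083, -0.081]
contact_force: [-0.8, 1.2, 7.1]
width: 0.0322
```

```bash
python3 -c "
from st import *
tips('g7')"
```

```text
t 19.75 pos [ 558.  -198.3   22.5] jaw deg 103.3 w 32.2 F [-0.8  1.2  7.1] q [-0.46  0.51  1.77  0.    0.87 -2.26] down [ 0.002 -0.001 -1.   ]
1 2133 tip y pct [-2.8 10.5 23. ]
-1 2056 tip y pct [ 3.2 22.9 23.7]
```

View pics/g7.png

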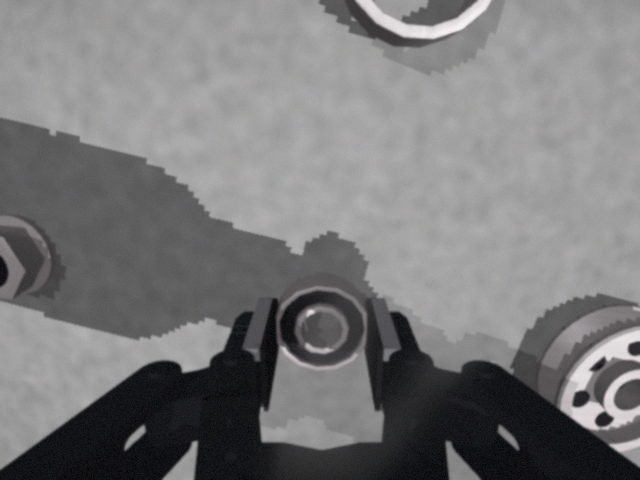

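Small bearing gripped at (322,328). Carry to the small nest (583,282).

>>> {"api": "jog_arm", "payload": {
  "targets": [
    [0.028,[0,0,0.01],0],
    [0.028,[0,0,0.02],0],
    [0.028,[0,0,0.03],0],
    [0.028,[0,0.02,0.03],0],
    [0.028,[0.002,0.035,0],0],
    [0.028,[0.002,0.043,0],0],
    [0.028,[0.002,0.043,0],0],
    [0.028,[0.002,0.043,0],0],
    [0.028,[0.002,0.043,0],0],
    [0.028,[0.002,0.043,0],0]
  ]
}}

```text
clock: 21.05
position: [0.5691, 0.0734, 0.1116]
ee_rot: [0.702, -0.702, -0.082, 0.082]
contact_force: [0.5, -0.0, -0.5]
width: 0.0325
```

>>> {"api": "jog_arm", "payload": {
  "targets": [
    [0.028,[0.002,0.043,0],0],
    [0.028,[0.002,0.043,0],0],
    [0.028,[0.002,0.043,0],0],
    [0.028,[0.002,0.038,0],0],
    [0.028,[0.002,0.03,0],0],
    [0.028,[0.003,0.013,0],0],
    [0.028,[0,0,0],0],
    [0.028,[0,0,0],0]
  ]
}}

```text
clock: 22.05
position: [0.5822, 0.2808, 0.1112]
ee_rot: [-0.702, 0.703, 0.081, -0.082]
contact_force: [0.4, 0.2, -0.5]
width: 0.0322
```

```bash
python3 -c "
from st import *
tips('g8')"
```

```text
t 22.05 pos [582.2 280.8 111.2] jaw deg 103.3 w 32.2 F [ 0.4  0.2 -0.5] q [ 0.34  0.48  1.54 -0.    1.12 -1.46] down [-0.001 -0.001 -1.   ]
1 1713 tip y pct [-0.5 83.5 87.6]
-1 1594 tip y pct [ 6.1 83.8 85.9]
```

View pics/g8.png

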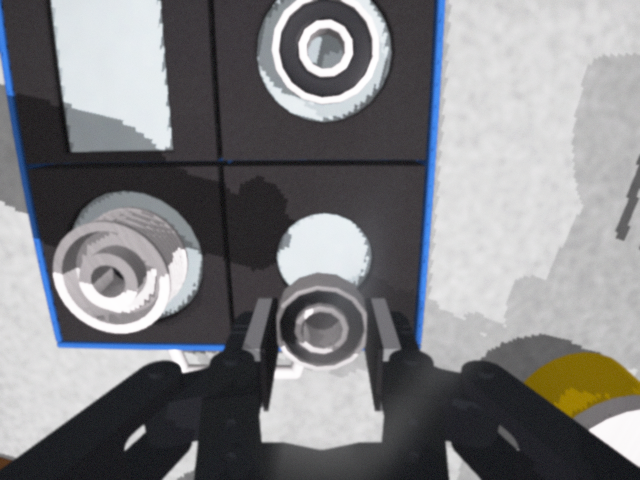

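>>> {"api": "jog_arm", "payload": {
  "targets": [
    [0.028,[0,0,-0.02],0],
    [0.028,[0,0,-0.022],0],
    [0.028,[0,0,-0.014],0],
    [0.028,[0,0,-0.006],0],
    [0.028,[0,0,-0.002],0],
    [0.028,[0,0,-0.001],0],
    [0.028,[0,0,0],0]
  ]
}}

```text
clock: 22.98
position: [0.5827, 0.2822, 0.0469]
ee_rot: [0.702, -0.702, -0.082, 0.082]
contact_force: [0.1, 0.1, -0.8]
width: 0.0322
```

>>> {"api": "jog_arm", "payload": {
  "targets": [
    [0.028,[0,0,-0.001],0],
    [0.028,[0,0,-0.001],0],
    [0.028,[0,0,0],0]
  ]
}}

```text
clock: 23.35
position: [0.5825, 0.2822, 0.0446]
ee_rot: [0.702, -0.702, -0.082, 0.082]
contact_force: [-1.3, -0.8, 0.9]
width: 0.0322
```

>>> {"api": "jog_arm", "payload": {
  "targets": [
    [0.028,[0,0,-0.001],0],
    [0.028,[0,0,0],0]
  ]
}}

```text
clock: 23.6
position: [0.5824, 0.2822, 0.0445]
ee_rot: [0.702, -0.702, -0.082, 0.082]
contact_force: [-2.3, -0.7, 5.7]
width: 0.0322
```

>>> {"api": "jog_arm", "payload": {
  "targets": [
    [0.036,[0,0,0],0],
    [0.045,[0,0,0],0],
    [0.06,[0,0,0],0],
    [0.085,[0,0,0.0],0],
    [0.085,[0,0,0.02],0],
    [0.085,[0,0,0.03],0],
    [0.085,[0,0,0.04],0],
    [0.085,[0,0,0.03],0],
    [0.085,[0,0,0.0],0]
  ]
}}

```text
clock: 24.72
position: [0.584, 0.2827, 0.1663]
ee_rot: [0.703, -0.702, -0.084, 0.08]
contact_force: [0.0, 0.8, 0.0]
width: 0.0852
```

```bash
python3 -c "
from st import *
st(); p,d=get_image('wrist'); cv2.imwrite('pics/g9.png',p[:,:,::-1]); W=cloud('wrist',d,camera_model('wrist'))*1000
r=(np.hypot(W[...,0]-583,W[...,1]-282)<27)&(W[...,2]>31)&(W[...,2]<60); w=W[r]; print(cv2.minEnclosingCircle(w[:,:2].astype(np.float32)),np.percentile(w[:,2],[5,50,95,99]))
"
```

```text
t 24.73 pos [584.  282.7 166.3] jaw deg 103.3 w 85.2 F [0.  0.8 0. ] q [ 0.34  0.43  1.47  0.    1.23 -1.46] down [ 0.006  0.002 -1.   ]
((580.4716796875, 281.9101257324219), 17.576824188232422) [31.49806784 32.93633928 34.44511292 34.99829966]
```

View pics/g9.png

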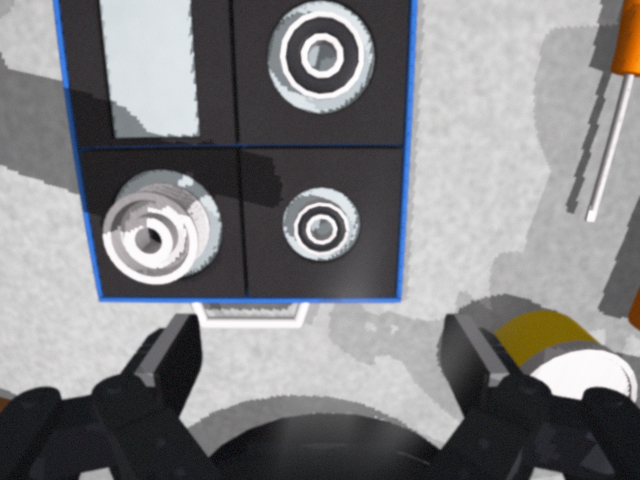

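Small bearing is seated. Last is the regulator: grasp point (659,-65.5), jaws at 136°.

>>> {"api": "jog_arm", "payload": {
  "targets": [
    [0.085,[0.004,-0.018,0],0.058],
    [0.085,[0.008,-0.036,0],0.058],
    [0.085,[0.008,-0.04,0],0.058],
    [0.085,[0.008,-0.04,0],0.058],
    [0.085,[0.008,-0.04,0],0.057],
    [0.085,[0.008,-0.04,-0.01],0.057],
    [0.085,[0.008,-0.04,-0.02],0.057],
    [0.085,[0.008,-0.04,-0.02],0.057],
    [0.085,[0.008,-0.036,-0.015],0.057],
    [0.085,[0.007,-0.018,0],0.057]
  ]
}}

```text
clock: 26.02
position: [0.6552, -0.0677, 0.0943]
ee_rot: [0.652, -0.649, -0.275, 0.279]
contact_force: [0.5, 0.2, 0.4]
width: 0.0852
```

>>> {"api": "jog_arm", "payload": {
  "targets": [
    [0.085,[0,0,0],0],
    [0.085,[0,0,0],0]
  ]
}}

```text
clock: 26.28
position: [0.6564, -0.065, 0.0973]
ee_rot: [0.651, -0.65, -0.277, 0.278]
contact_force: [0.7, 0.8, 0.6]
width: 0.085
```

```bash
python3 -c "
from st import *
tips('g10')
W=cloud('wrist',get_image('wrist')[1],camera_model('wrist'))*1000
r=(np.hypot(W[...,0]-650,W[...,1]+72)<50)&(W[...,2]>5)&(W[...,2]<30); w=W[r]; print(cv2.minAreaRect(w[:,:2].astype(np.float32)))
"
```

```text
t 26.27 pos [656.4 -65.   97.3] jaw deg 136.2 w 85.0 F [0.7 0.8 0.6] q [-0.2   0.51  1.52  0.    1.11 -2.58] down [-0.002  0.001 -1.   ]
1 1758 tip y pct [-7.7 -0.2  2.9]
-1 662 tip y pct [-8.9 -2.7  0.2]
((653.2890625, -71.67001342773438), (74.68096923828125, 36.0804443359375), 47.16150665283203)
```

View pics/g10.png

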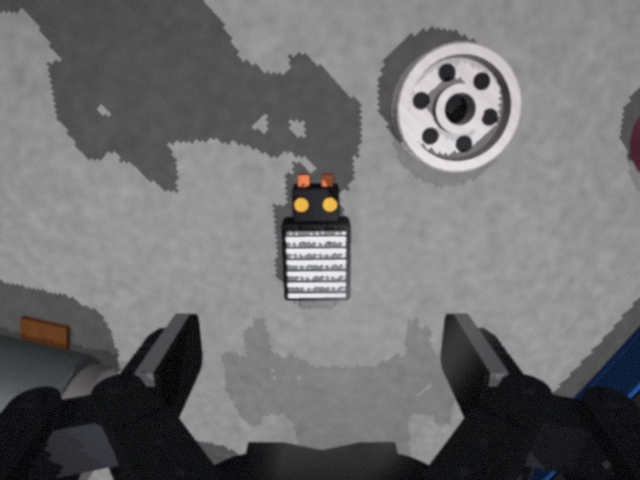

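The regulator sits square between the jaws at (317,240) with its brushes away from the tray. Descend and grip.

>>> {"api": "jog_arm", "payload": {
  "targets": [
    [0.085,[0.003,0,-0.03],0.01],
    [0.085,[0,0,-0.025],0],
    [0.085,[0,0,-0.014],0],
    [0.085,[0,0,-0.006],0],
    [0.05,[0,0,0],0],
    [0.03,[0,0,0],0],
    [0.028,[0,0,0],0],
    [0.028,[0,0,0],0],
    [0.028,[0,0,0],0]
  ],
  "force": 40
}}

```text
clock: 27.5
position: [0.6611, -0.0661, 0.0245]
ee_rot: [-0.649, 0.649, 0.281, -0.28]
contact_force: [0.2, 0.1, 5.5]
width: 0.0346
```

```bash
python3 -c "
from st import *
tips('g11')"
```

```text
t 27.50 pos [661.1 -66.1  24.5] jaw deg 136.8 w 34.6 F [0.2 0.1 5.5] q [-0.2   0.59  1.59  0.    0.96 -2.59] down [ 0.002 -0.    -1.   ]
1 2092 tip y pct [-3.1  9.1 24.9]
-1 1979 tip y pct [ 2.6 24.8 25.5]
```

View pics/g11.png

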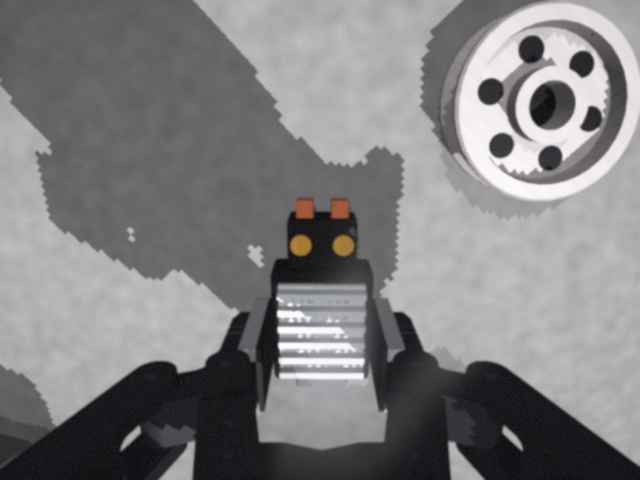

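>>> {"api": "jog_arm", "payload": {
  "targets": [
    [0.028,[0,0,0.01],0],
    [0.028,[0,0,0.02],0],
    [0.028,[0,0,0.03],0],
    [0.028,[0,0,0.03],0],
    [0.028,[-0.008,0.012,0],-0.065],
    [0.028,[-0.018,0.028,0],-0.065],
    [0.028,[-0.02,0.031,0],-0.065],
    [0.028,[-0.02,0.031,0],-0.065],
    [0.028,[-0.02,0.031,0],-0.065],
    [0.028,[-0.02,0.031,0],-0.065]
  ]
}}

```text
clock: 28.8
position: [0.5532, 0.0989, 0.1134]
ee_rot: [0.691, -0.691, -0.149, 0.149]
contact_force: [0.4, 0.4, -2.0]
width: 0.0349
```

>>> {"api": "jog_arm", "payload": {
  "targets": [
    [0.028,[-0.02,0.031,0],-0.065],
    [0.028,[-0.012,0.019,0],-0.065],
    [0.028,[-0.008,0.012,0],-0.065],
    [0.028,[0,0,0],0],
    [0.028,[0,0,0],0]
  ]
}}

```text
clock: 29.42
position: [0.5147, 0.1597, 0.1134]
ee_rot: [-0.702, 0.702, 0.082, -0.082]
contact_force: [1.1, -0.4, -2.0]
width: 0.0347
```

```bash
python3 -c "
from st import *
tips('g12')
p,d=get_image('scene'); cv2.imwrite('pics/s12.png',p[:,:,::-1])"
```

```text
t 29.43 pos [514.7 159.7 113.4] jaw deg 103.3 w 34.7 F [ 1.1 -0.4 -2. ] q [ 0.17  0.33  1.78 -0.    1.02 -1.63] down [ 0. -0. -1.]
1 1452 tip y pct [-0.7 86.2 91.3]
-1 1375 tip y pct [ 1.  86.2 91.3]
```

View pics/g12.png

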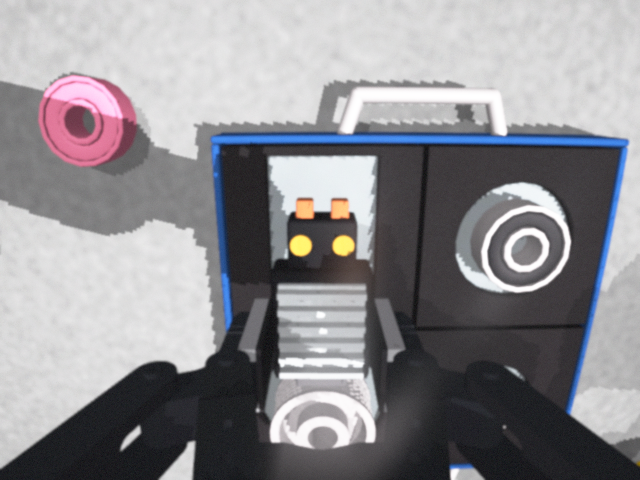

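View pics/s12.png

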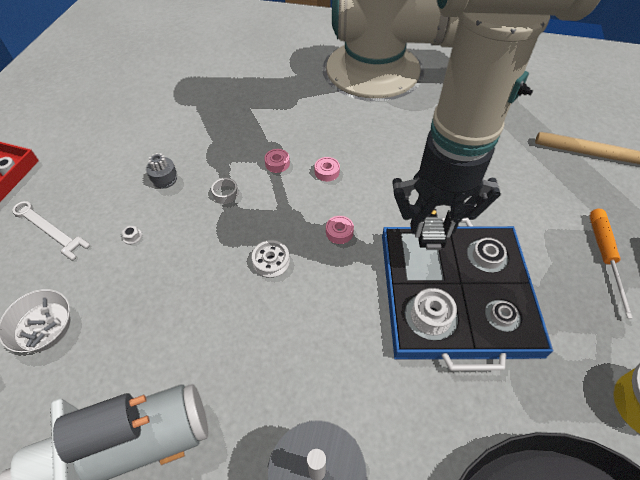

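>>> {"api": "jog_arm", "payload": {
  "targets": [
    [0.028,[0.001,0,-0.02],0],
    [0.028,[0,0,-0.022],0],
    [0.028,[0,0,-0.014],0],
    [0.028,[0,0,-0.006],0],
    [0.028,[0,0,-0.002],0],
    [0.028,[0,0,-0.001],0],
    [0.028,[0,0,0],0]
  ]
}}

```text
clock: 30.4
position: [0.5157, 0.1602, 0.0488]
ee_rot: [0.702, -0.702, -0.082, 0.081]
contact_force: [0.3, -0.1, -0.2]
width: 0.0347
```

>>> {"api": "jog_arm", "payload": {
  "targets": [
    [0.028,[0,0,-0.001],0],
    [0.028,[0,0,-0.001],0],
    [0.028,[0,0,0],0]
  ]
}}

```text
clock: 30.78
position: [0.5154, 0.1601, 0.0465]
ee_rot: [0.702, -0.702, -0.082, 0.081]
contact_force: [0.8, -0.5, 0.8]
width: 0.0351
```

>>> {"api": "jog_arm", "payload": {
  "targets": [
    [0.028,[0,0,-0.001],0],
    [0.028,[0,0,0],0]
  ]
}}

```text
clock: 31.02
position: [0.5154, 0.1601, 0.0464]
ee_rot: [0.702, -0.702, -0.082, 0.081]
contact_force: [-2.0, -0.6, 8.5]
width: 0.0343
```

>>> {"api": "jog_arm", "payload": {
  "targets": [
    [0.038,[0,0,0],0],
    [0.046,[0,0,0],0],
    [0.06,[0,0,0],0],
    [0.075,[0,0,0.0],0],
    [0.075,[0,0,0.02],0],
    [0.075,[0,0,0.03],0],
    [0.085,[0,0,0.04],0],
    [0.085,[0,0,0.04],0],
    [0.085,[0,0,0.0],0]
  ]
}}

```text
clock: 32.15
position: [0.5176, 0.1605, 0.1787]
ee_rot: [0.703, -0.702, -0.084, 0.079]
contact_force: [-0.2, -0.2, -1.0]
width: 0.0851
```

>>> {"api": "jog_arm", "payload": {
  "targets": [
    [0.085,[-0.02,-0.03,0],0],
    [0.085,[-0.025,-0.04,0],0],
    [0.085,[-0.025,-0.045,0],0],
    [0.085,[-0.025,-0.045,0],0],
    [0.085,[-0.025,-0.045,0],0],
    [0.085,[-0.025,-0.045,0],0],
    [0.085,[-0.015,-0.03,0],0],
    [0.085,[0,0,0],0]
  ]
}}

```text
clock: 33.15
position: [0.3539, -0.1211, 0.1745]
ee_rot: [0.703, -0.702, -0.079, 0.081]
contact_force: [-0.9, -0.2, -0.5]
width: 0.085
```

```bash
python3 - <<'E'
from st import *
st()
for cam in ["top","scene"]:
    p,d=get_image(cam); cv2.imwrite(f'pics/f_{cam}.png',p[:,:,::-1]); W=cloud(cam,d,camera_model(cam))*1000
    for n,(x,y,r,lo,hi) in dict(rp=(606.5,181.4,40,49,60),lb=(483,258,36,35,60),sb=(583,282,29,30,60),vp=(556,-75.5,45,15,30),sr=(436,-197,40,13,30)).items():
        m=(np.hypot(W[...,0]-x,W[...,1]-y)<r)&(W[...,2]>lo)&(W[...,2]<hi); w=W[m]
        A=np.c_[w[:,:2]-w[:,:2].mean(0),np.ones(len(w))]; c=np.linalg.lstsq(A,w[:,2],rcond=None)[0]
        print(cam,n,cv2.minEnclosingCircle(w[:,:2].astype(np.float32)),np.percentile(w[:,2],[50,95]),"tilt",np.round(c[:2],3))
    m=(np.hypot(W[...,0]-506,W[...,1]-157.5)<49)&(W[...,2]>29); w=W[m]
    print("reg",cv2.minAreaRect(w[:,:2].astype(np.float32)),np.percentile(w[:,2],[50,95]))
E
```

```text
t 33.15 pos [ 353.9 -121.1  174.5] jaw deg 103.0 w 85.0 F [-0.9 -0.2 -0.5] q [-0.52  0.03  2.01 -0.    1.1  -2.31] down [-0.002  0.001 -1.   ]
top rp ((607.5137329101562, 182.020263671875), 29.181110382080078) [52.93158431 56.61820452] tilt [ 0.002 -0.006]
top lb ((483.7122802734375, 258.3089294433594), 23.68551254272461) [38.75247077 42.02979116] tilt [0.008 0.014]
top sb ((582.7035522460938, 289.8796691894531), 25.068267822265625) [33.7749874  37.37016011] tilt [0.007 0.016]
top vp ((555.9861450195312, -75.7948989868164), 30.10614776611328) [18.68880537 21.81111115] tilt [-0.013 -0.004]
top sr ((451.0015563964844, -214.27183532714844), 6.49714994430542) [17.58853806 19.62150876] tilt [ 0.056 -0.066]
reg ((505.07562255859375, 157.9745635986328), (94.52066802978516, 91.6487045288086), 73.58236694335938) [36.88202195 44.1966416 ]
scene rp ((606.7698364257812, 182.00601196289062), 29.617525100708008) [52.71945372 55.73246032] tilt [-0.    -0.002]
scene lb ((482.55963134765625, 259.2830810546875), 24.450756072998047) [38.71397921 40.7385304 ] tilt [-0.006 -0.004]
scene sb ((583.6873168945312, 281.3903503417969), 17.953529357910156) [33.58716087 35.44127691] tilt [-0.002  0.004]
scene vp ((556.3178100585938, -75.13337707519531), 30.697988510131836) [18.59013869 20.42796005] tilt [-0.001  0.004]
scene sr ((435.6802978515625, -197.3453826904297), 23.795419692993164) [17.24534184 19.14841703] tilt [0.004 0.004]
reg ((506.6908264160156, 155.24557495117188), (73.53418731689453, 81.56401062011719), 51.801795959472656) [37.66744697 43.65254685]
```

View pics/f_top.png

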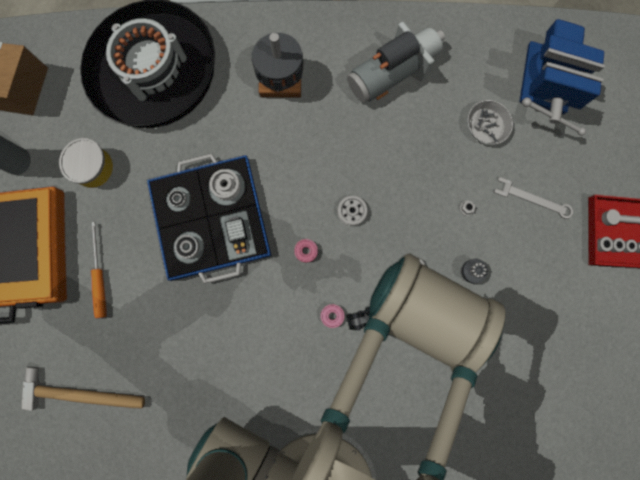

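View pics/f_scene.png

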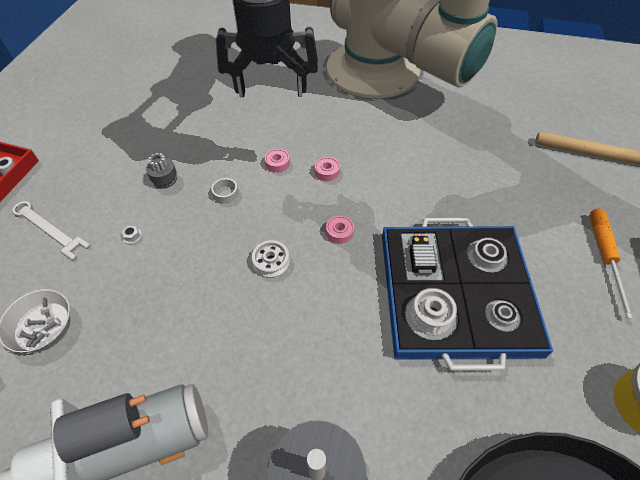

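```bash
python3 - <<'E'
from st import *
for cam in ["top","scene"]:
    p,d=get_image(cam); W=cloud(cam,d,camera_model(cam))*1000
    m=silhouettes("regulator",cam)[0]; w=W[m["mask"]]; w=w[(w[:,2]>29)&(w[:,2]<47)&(np.hypot(w[:,0]-506,w[:,1]-157.5)<45)]
    print(cam,m["score"],cv2.minAreaRect(w[:,:2].astype(np.float32)),np.percentile(w[:,2],[50,95]))
    t=w[w[:,2]>40]; A=np.c_[t[:,:2]-t[:,:2].mean(0),np.ones(len(t))]; print(np.linalg.lstsq(A,t[:,2],rcond=None)[0])
E
```

```text
top 0.73 ((506.89666748046875, 158.3490447998047), (72.17488098144531, 36.709651947021484), 13.211281776428223) [37.64586907 44.0223432 ]
[-1.29052337e-02 -1.08381340e-02  4.23997722e+01]
scene 0.97 ((506.6495361328125, 158.2244110107422), (73.96385192871094, 36.391292572021484), 12.669201850891113) [38.08063916 43.53794752]
[-1.20286698e-02  4.50498249e-03  4.22904657e+01]
```

Everything is within limits: the regulator is within 1 mm of its nest centre and flat.

```bash
python3 -c "
from rig import *
print(sign_off())"
```

```text
the job is handed in; nothing more can be done
None
```

All four parts are in their nests, and I handed the job in at about 33 s of the 96 s allowed. Each part was gripped near its top edge, lowered until the force reading showed contact, and released before lifting.

The last pictures, taken with the arm clear of everything, showed:

| Part | Distance from nest centre | Flatness and seating |
|---|---|---|
| Ribbed pulley | about 1 mm | flat, on the nest floor |
| Large bearing | about 1 mm | flat, on the nest floor |
| Small bearing | about 1 mm | flat, on the nest floor |
| Regulator | about 1 mm | within about 1°, brushes lined up with the nest |

- **Look-alikes:** the V pulley (both fixed cameras) and the spacer ring (scene camera) were still within about 1 mm of where they started.
- **Disagreeing reading, small bearing:** the top camera's last fit put it 8 mm off centre. That fit included other pixels, giving a 25 mm radius against the true 17.5 mm. The scene camera's last fit put it within 1 mm, and the wrist camera had it about 2.5 mm off just after release.
- **Disagreeing reading, spacer ring:** the arm hid most of it from the top camera, so I discarded that reading.
- **Disagreeing reading, regulator:** my first check took in nearby pixels, so I repeated it using only the regulator's outline; the table gives the repeat.

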